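# Ratchet a tensile specimen tight in the bonding clamp

### The job

The steel tensile specimen lies loose in the blue bonding clamp. Push the small direction lever on the ratchet head fully over to the green dot's side (the clamping side) before closing the jaw, then swing the red ratchet handle back and forth until the moving jaw has closed fully and holds the specimen against the fixed jaw. Move the jaw only by means of the ratchet, do not touch the specimen, and leave the lever on the green side.

Things in the scene. Friction and masses are not known exactly. Their poses are not given: they have to be found in the camera images.
- clamp: Blue fixture fixed to the table, base 130x235x16 mm (x -55..75, y -50..185). Origin on the table right under the vertical spindle; z up; -x is the handle's middle direction, jaws on +y (left). Fixed steel jaw x 50..68, y 55..175, top z 36. On the spindle a steel ratchet head: disc 70 mm dia., z 84..116, brass spindle end to z 118; 38 mm boss 45 mm out.
- handle_grip (a point): Centre of the red grip of the ratchet handle, 130 mm from the spindle axis, 100 mm above the table. The grip is a level bar 22 mm wide, 20 mm high, that points straight out from the spindle, 85 to 180 mm from its axis.
- ratchet_handle (a joint): Handle angle, rad: 0 = pointing to the clamp's -x, grows clockwise seen from above (grip goes to the clamp's +y), stops at -0.7 and 0.7, stays where left. Lever at green: clockwise strokes close the jaw (about 3 N at the grip, 20 mm of jaw per rad; the first 0 to 0.45 rad of each stroke are lost until a tooth bites), counter-clockwise clicks back freely. Lever at yellow: the reverse.
- lever_tip (a point): Middle of the dark upright thumb tab (11 mm along the lever, 8 mm thick, z 120..138 mm, this point at 132) of the direction lever on top of the ratchet head. The lever pivots on the handle 45 mm from the spindle axis and points back to the axis; the tab is 35 mm from the pivot and moves 21 mm sideways, across the handle. A sideways push of about 4 N shifts it.
- direction_lever (a joint): Lever angle to the handle, rad: -0.3 to -0.25 at the start = tab on the yellow dot's side (clamp's +y; drives counter-clockwise, opens), 0.3 = fully over, tab on the green dot's side (-y; drives clockwise, closes). It stays where it is left (friction) and stops hard at -0.3 and 0.3.
- moving_jaw (a joint): Travel of the moving steel jaw along the clamp's +x, m: about 0 at the start, 0.030 = closed on the specimen, where it and the handle stop hard; -0.010 = fully open. The jaw lies at clamp y 58..172 mm, top z 36 mm; the rack and bridge that join it to the spindle reach z 51 mm.
- specimen: Loose flat steel tensile specimen with wide ends and a narrow waist, 22 x 150 x 9 mm, on the base plate between the jaws, its length along the clamp's y. Origin at the centre of its underside; at clamp x 39 mm it touches the fixed jaw.

How it is judged:
By the outcome, as a careful person would: the job done as asked, in the order asked, and still so for the second after the job is handed in, with the robot touching nothing.
It also fails if it takes over 48 s, if anything falls off the work surface, if the arm or the gripper's body presses on something with over 40 N, if the wrist force passes 120 N, or if a joint passes its speed limit or range.

### The arm

A 6-joint arm with a two-finger parallel gripper is mounted at the origin on a cart in front of the work surface, level with it; the furniture and walls round the work are solid. World frame = base frame: x ahead of the robot, y to its left, z up, the work surface at z = 0. Lengths are in m, angles in degrees, forces in N, time in s.
With the tool pointing down it reaches from about 0.3 to 0.95 m from the base axis. Payload 3.1 kg.
Tool frame: the origin (TCP) lies on the front face of the gripper's body, between the roots of the fingers; the fingertips stand 73 mm ahead of it and the grasp point (between the pads) lies 54 mm ahead of it; z points along the fingers, y is the line along which they close (so a half turn about z gives the same grasp; the last joint's range is limited). The gripper opens to 85 mm and grips with 20 to 120 N. Pads are 22 mm wide; open, the fingers measure 114 mm over their backs; the gripper's body (76 mm by 85 mm) begins 54 mm behind the grasp point. The pads swing forward as they close: fully open they stand 13 mm farther back than shut.
Start: joints at [67.798, 17.653, 93.61, -0, 68.738, -3.994], TCP at [0.195, 0.594, 0.304] pointing down, gripper open.
Joint ranges: [-175.34, 175.34], [-45.06, 112.39], [2.9, 150.54], [-68.45, 248.45], [3.09, 151.38], [-168.51, 168.51]. Speed limits (degrees/s): [159.86, 159.86, 180, 180, 180, 180].

### API

Orientations are given as a 3x3 rotation matrix whose columns are the frame's x, y, z axes.
In Python, from rig import ctrl gives the robot as it stands.
- The arm moves only by the tool send_rows, never from a script. Its argument "series" is a list of rows, each a list of 3 entries, a list of its own where there are three numbers: the shift along the tool's x, y, z in mm, then the turn about the tool's z in degrees, then the finger opening in mm, from 0 to 85.4. In form: [[[dx, dy, dz], yaw, grip], ...]. A call has 1 to 20 rows; each row shifts and turns the commanded pose from where the row before left it, along the tool's axes as they then stand; what a row does not reach is not made up. A row lasts 1/8 s, in which the tool goes at most 62.5 mm and 10.7 degrees, less where a joint would pass 70% of its speed; a pose out of reach is approached as far as the arm can. A call with a gripper value outside its range is refused whole. The fingers move at their own pace and stop on an object; "newtons" is the grip in N (left out, the last holds). Time passes only in rows, so rows that do not move let the fingers close. It gives the time, the measured TCP pose, the force, the opening and the grip force at its end, in the units of the state.
- ctrl.sense(): the state, without advancing time (a new reading comes with each control period).
- ctrl.read_camera(name): name is "scene" or "top" or "wrist"; returns (picture, depth): 480x640x3 uint8, red, green, blue; 480x640 float32, m along the optical axis (not along the pixel's ray), 0 where there is no reading.
- ctrl.camera_params(name): a dict with "intrinsics" (3x3 intrinsics, pixels), "extrinsics" (4x4, takes a point from world to camera coordinates). Camera axes: x right, y down, z forward; pixel columns grow to the right and rows downward; lengths in m; the calibration is good to about 2 mm. A picture is of the moment at which its call begins: read the wrist's pose just before it. camera_params takes no time and is no camera call; for the wrist camera it gives the pose at the moment of the call.
- ctrl.job_done(): hands the job in; it is judged then, once.
The state is a dict: "t": time; "joint_pos": joint angles; "joint_vel": joint speeds; "joint_efforts": joint torques, N m; "tcp_pos": TCP position; "orientation": TCP orientation; "ft_force": force on the tool from outside, world axes, zero at the start; "wrist_torque": the same for the moment, N m; "opening": opening from 0.0 (shut) to 1.0 (fully open); "grip_force": force on a finger pad.
Only numpy, scipy, OpenCV 4.12 (cv2) and the standard library are available. Lean on these libraries where they do the work, as an engineer would, in place of code of your own. Each camera call takes 0.05 s, during which the arm holds its last target. There are 200 camera calls.

## Working session

There is one attempt and no reset: what is moved stays moved. The work goes in short steps, Python scripts to look and compute and a tool call to move; the robot and the scene stay as the last step left them, time stands still between calls to the robot, and variables do not carry over. Pictures are saved under pics/ and viewed, at most 10 in all, crops included, and the job is handed in when it is done.

Besides the shell and the picture viewer there is one more tool, called after ">>>" as name(argument=value, ...) on one line, values as JSON. send_rows: Moves the arm, as the interface text tells. Its arguments: {"type":"object","properties":{"series":{"type":"array"},"newtons":{"type":"number"}},"required":["series"]}

```bash
mkdir -p pics; ls; cat > h.py <<'E'
import numpy as np,cv2
from rig import ctrl
def snap(n,f):
    p,d=ctrl.read_camera(n);cv2.imwrite('pics/'+f+'.png',p[:,:,::-1]);c=ctrl.camera_params(n)
    np.savez('pics/'+f,p=p,d=d,K=c['intrinsics'],E=c['extrinsics'])
def ray(f,u,v,z=None):
    a=np.load('pics/'+f+'.npz');E=np.linalg.inv(a['E']);r=np.linalg.inv(a['K'])@[u,v,1]
    o=E[:3,3];w=E[:3,:3]@r
    s=a['d'][int(v),int(u)] if z is None else (z-o[2])/w[2]
    return o+s*w
def proj(f,P):
    a=np.load('pics/'+f+'.npz');q=a['K']@(a['E'][:3,:3]@P+a['E'][:3,3]);return q[:2]/q[2]
E
python3 - <<'E'
from h import *
s=ctrl.sense();print(s)
snap('top','top0');snap('scene','sc0')
E
```

```text
pics
{'t': 0.0, 'joint_pos': array([ 6.77984600e+01,  1.77053498e+01,  9.36900579e+01, -1.05288123e-03,
        6.87360583e+01, -3.99612381e+00]), 'joint_vel': array([ 0.01537452,  0.06565489, -0.04888439,  0.14783089,  0.10515928,
        0.02027793]), 'joint_efforts': array([ 5.48211610e-04, -4.15247262e+01, -2.76670611e+01, -7.92692435e-05,
        9.81310441e-03, -1.19177295e-05]), 'tcp_pos': array([0.19507467, 0.59308834, 0.30263322]), 'orientation': array([[-9.49944550e-01,  3.12417394e-01, -8.51161626e-04],
       [ 3.12418521e-01,  9.49942170e-01, -2.13086848e-03],
       [ 1.42833944e-04, -2.29012556e-03, -9.99997367e-01]]), 'ft_force': array([-0.13694992,  0.76182798, -0.28060046]), 'wrist_torque': array([-0.00233736,  0.02967512,  0.0289967 ]), 'grip_force': 0.0, 'opening': 1.0001850428252583}
```

View pics/top0.png

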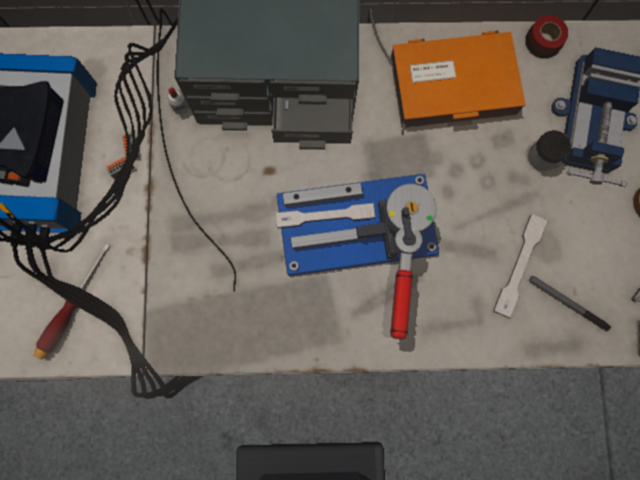

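View pics/sc0.png

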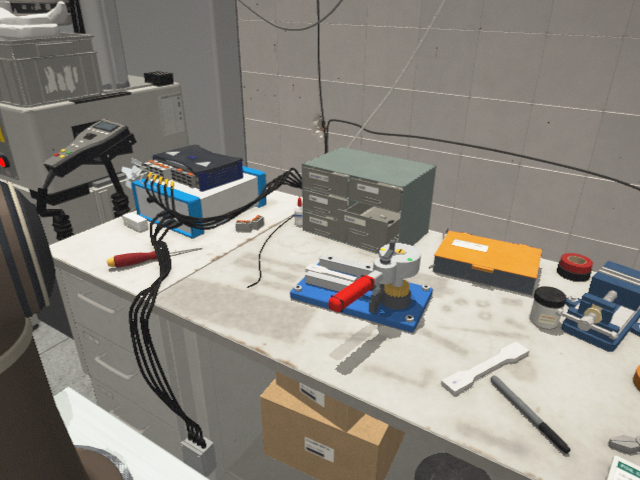

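The top view shows the clamp with its head at about (411,208) and the red grip from (404,270) to (400,335). The tab is near (408,212), the yellow dot at (391,213) and the green dot at (430,218). I'll enlarge this area and measure.

```bash
python3 - <<'E'
from h import *
p=cv2.imread('pics/top0.png');cv2.imwrite('pics/c1.png',cv2.resize(p[165:345,265:455],None,fx=3.3,fy=3.3,interpolation=cv2.INTER_CUBIC)[:600])
for u,v,z in [(293,267,.016),(432,247,.016),(421,181,.016),(404,272,.11),(400,335,.11),(411,208,.116),(391,213,.116),(430,218,.116)]:
    print(u,v,ray('top0',u,v,z).round(4),ray('top0',u,v).round(4))
a=np.load('pics/top0.npz');print(a['K'],np.linalg.inv(a['E']))
E
```

```text
293 267 [0.5103 0.0139 0.016 ] [0.5093 0.0137 0.0226]
432 247 [ 0.5374 -0.199   0.016 ] [ 0.5358 -0.1973  0.0245]
421 181 [ 0.6424 -0.1874  0.016 ] [ 0.6397 -0.1857  0.025 ]
404 272 [ 0.4865 -0.1403  0.11  ] [ 0.4861 -0.1399  0.1123]
400 335 [ 0.4016 -0.1311  0.11  ] [ 0.4016 -0.1309  0.1114]
411 208 [ 0.5745 -0.1531  0.116 ] [ 0.5736 -0.1525  0.1197]
391 213 [ 0.5679 -0.1251  0.116 ] [ 0.5675 -0.1249  0.1176]
430 218 [ 0.5599 -0.1786  0.116 ] [ 0.5598 -0.1785  0.1165]
[[616.53293149   0.         321.78791811]
 [  0.         616.53293149 242.18859762]
 [  0.           0.           1.        ]] [[-0.02000315 -0.98189633  0.18835996  0.37028609]
 [-0.99972374  0.01731781 -0.01589153 -0.01555521]
 [ 0.01234186 -0.18862581 -0.98197148  0.94161908]
 [ 0.          0.          0.          1.        ]]
```

View pics/c1.png

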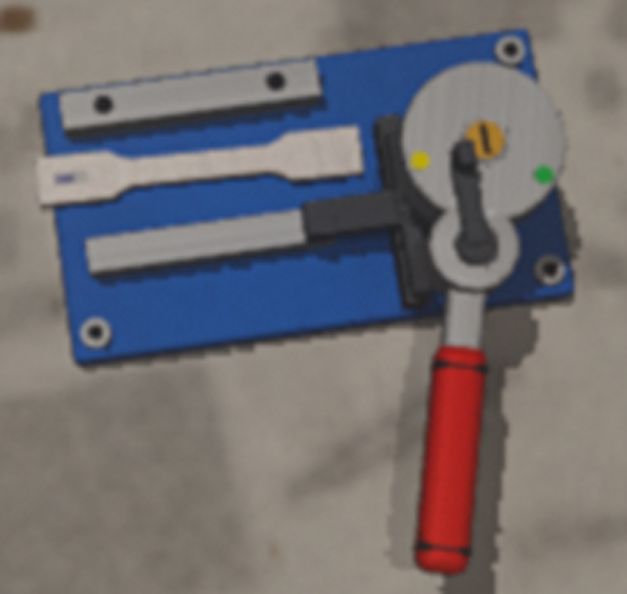

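```bash
python3 - <<'E'
from h import *
def c(u,v,z): return ray('top0',265+(u+.5)/3.3-.5,165+(v+.5)/3.3-.5,z)
W=np.array([c(78,363,.016),c(573,295,.016),c(528,30,.016),c(40,95,.016)])[:,:2]
B=np.array([[-55,185],[-55,-50],[75,-50],[75,185]])/1e3
zb=(B-B.mean(0))@[1,1j];zw=(W-W.mean(0))@[1,1j]
th=np.angle(np.vdot(zb,zw));R=np.array([[np.cos(th),-np.sin(th)],[np.sin(th),np.cos(th)]])
o=W.mean(0)-R@B.mean(0);print('yaw',np.degrees(th),'o',o,'res',(W-(B@R.T+o))*1e3)
for n,u,v,z in [('spin',487,139,.118),('disc',484,141,.116),('boss',475,247,.12),('g1',460,355,.11),('g2',443,560,.11),('tab',463,152,.138)]:
    P=c(u,v,z);print(n,P.round(4),'clamp',((P[:2]-o)@R*1e3).round(1))
a=np.load('pics/top0.npz');d=a['d']
print(c(463,150,None),c(463,155,None))
E
```

```text
yaw 6.88495158470763 o [ 0.57445012 -0.15393862] res [[ 1.07076006 -2.00167925]
 [ 0.427762    2.13753786]
 [-0.81255832  0.84272045]
 [-0.68596374 -0.97857906]]
spin [ 0.5758 -0.1545  0.118 ] clamp [ 1.2 -0.7]
disc [ 0.5754 -0.1535  0.116 ] clamp [1.  0.3]
boss [ 0.5295 -0.147   0.12  ] clamp [-43.8  12.2]
g1 [ 0.4861 -0.1403  0.11  ] clamp [-86.   24.1]
g2 [ 0.4025 -0.1296  0.11  ] clamp [-167.8   44.8]
tab [ 0.5655 -0.1411  0.138 ] clamp [-7.3 13.8]
[ 0.5662703  -0.14108879  0.13825848] [ 0.56397885 -0.14086338  0.13909276]
```

```bash
cat >> h.py <<'E'
def to(x,y,z=None,ang=None):
    """remaining tool-frame shift in mm and clockwise turn in deg to a target"""
    s=ctrl.sense();R=s['orientation'];p=s['tcp_pos']
    d=np.array([x,y,p[2] if z is None else z])-p
    a=np.degrees(np.arctan2(R[1,0],R[0,0]))
    print('t',round(s['t'],2),'p',p.round(4),'ang',a.round(2),'shift',(R.T@d*1e3).round(1),'turn',None if ang is None else (a-ang+180)%360-180,'f',s['ft_force'].round(1),'op',round(s['opening'],2))
E
python3 -c "
from h import *
to(.5703,-.1170,None,81.7)"
```

```text
t 0.1 p [0.1951 0.5931 0.3027] ang 161.79 shift [-578.3 -557.3    1.1] turn 80.08880496089449 f [ 0.3 -0.   0.4] op 1.0
```

>>> send_rows(series=[[[-20, -20, 0], 0, 0], [[-38, -36, 0], 0, 0], [[-40, -38.5, 0], 0, 0], [[-40, -38.5, 0], 0, 0], [[-40, -38.5, 0], 0, 0], [[-40, -38.5, 0], 0, 0], [[-40, -38.5, 0], 0, 0], [[-40, -38.5, 0], 0, 0], [[-40, -38.5, 0], 0, 0], [[-40, -38.5, 0], 0, 0], [[-40, -38.5, 0], 0, 0], [[-40, -38.5, 0], 0, 0], [[-40, -38.5, 0], 0, 0], [[-40, -38.5, 0], 0, 0], [[-40, -38, 0], 0, 0], [[0, 0, 0], 0, 0]])

```text
t: 2.1
tcp_pos: [0.5717, -0.1184, 0.3033]
orientation: [[-0.949, 0.317, 0.0], [0.317, 0.949, -0.001], [-0.0, -0.001, -1.0]]
ft_force: [0.3, 0.2, 0.1]
opening: 0.0
grip_force: 0.0
```

>>> send_rows(series=[[[0, 0, 0], 10, 0], [[0, 0, 0], 10, 0], [[0, 0, 0], 10, 0], [[0, 0, 0], 10, 0], [[0, 0, 0], 10, 0], [[0, 0, 0], 10, 0], [[0, 0, 0], 10, 0], [[0, 0, 0], 10, 0], [[0, 0, 0], 0, 0], [[0, 0, 0], 0, 0]])

```text
t: 3.35
tcp_pos: [0.5703, -0.1144, 0.3037]
orientation: [[0.14, 0.99, -0.001], [0.99, -0.14, 0.0], [0.0, -0.001, -1.0]]
ft_force: [-0.1, -0.7, -0.3]
opening: -0.001
grip_force: 0.0
```

```bash
python3 -c "
from h import *
to(.5703,-.1170,.198,81.7)
snap('wrist','w1')"
```

```text
t 3.35 p [ 0.5703 -0.1144  0.3037] ang 81.97 shift [ -2.6   0.4 105.7] turn 0.26708873730052574 f [-0.1 -0.7 -0.3] op -0.0
```

View pics/w1.png

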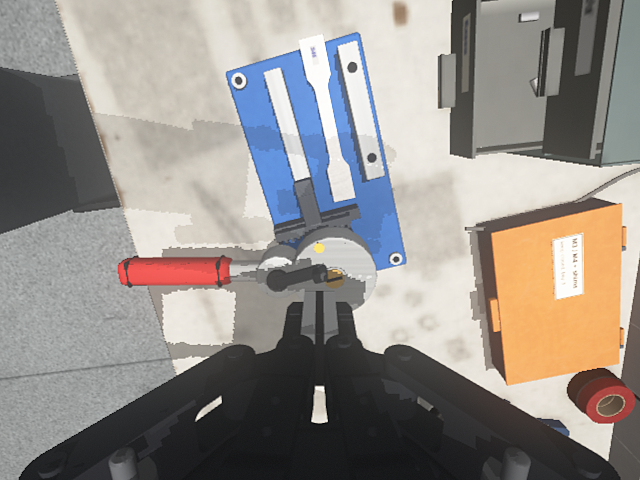

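The wrist view shows the lever with its tab near (320,271), the yellow dot at (319,248) and the closed fingertips near (320,300). I'll cross-check the tab position.

```bash
python3 -c "
from h import *
p=cv2.imread('pics/w1.png');cv2.imwrite('pics/c2.png',cv2.resize(p[220:320,240:390],None,fx=5,fy=5,interpolation=cv2.INTER_CUBIC))
for u,v,z in [(320,271,.138),(319,248,.116),(337,278,.118)]: print(ray('w1',u,v,z).round(4),ray('w1',u,v).round(4))
print(np.linalg.inv(np.load('pics/w1.npz')['E']).round(3))
print(proj('w1',np.array([.5703,-.1144,.2307])))"
```

```text
[ 0.5683 -0.1368  0.138 ] [ 0.5681 -0.1382  0.1347]
[ 0.569  -0.1267  0.116 ] [ 0.569  -0.1266  0.1164]
[ 0.5798 -0.1532  0.118 ] [ 0.5798 -0.1539  0.1166]
[[ 0.99  -0.133 -0.043  0.582]
 [-0.14  -0.941 -0.309 -0.036]
 [ 0.001  0.312 -0.95   0.374]
 [ 0.     0.     0.     1.   ]]
[318.22432785 306.43079225]
```

View pics/c2.png

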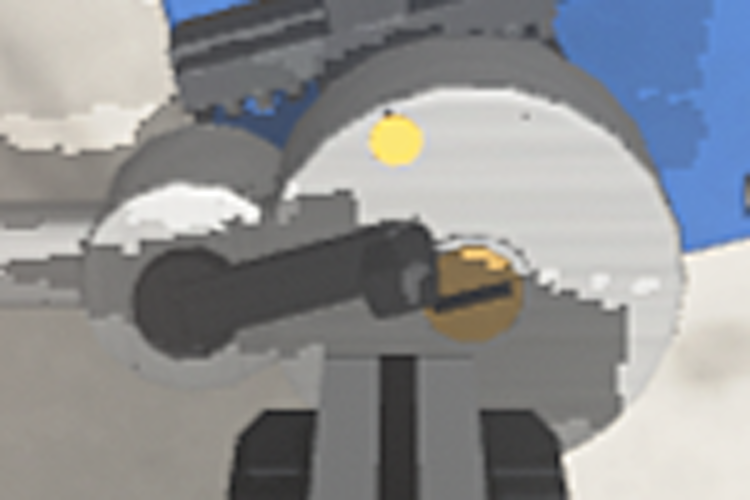

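>>> send_rows(series=[[[0, -3, 20], 0.3, 0], [[0, 0, 25], 0, 0], [[0, 0, 25], 0, 0], [[0, 0, 20], 0, 0], [[0, 0, 12], 0, 0], [[0, 0, 4], 0, 0], [[0, 0, 0], 0, 0], [[-3, 0, 0], 0, 0], [[-3, 0, 0], 0, 0], [[-2, 0, 0], 0, 0], [[0, 0, 0], 0, 0]])

```text
t: 4.78
tcp_pos: [0.5665, -0.1228, 0.1981]
orientation: [[0.148, 0.989, 0.0], [0.989, -0.148, -0.0], [-0.0, 0.0, -1.0]]
ft_force: [-0.1, 0.6, -0.1]
opening: -0.001
grip_force: 0.0
```

>>> send_rows(series=[[[-3, 0, 0], 0, 0], [[-3, 0, 0], 0, 0], [[-3, 0, 0], 0, 0], [[-3, 0, 0], 0, 0], [[0, 0, 0], 0, 0]])

```text
t: 5.4
tcp_pos: [0.5651, -0.1347, 0.1982]
orientation: [[0.148, 0.989, 0.001], [0.989, -0.148, -0.0], [-0.0, 0.001, -1.0]]
ft_force: [2.1, 2.2, 0.9]
opening: -0.002
grip_force: 1.5
```

>>> send_rows(series=[[[-3, 0, 0], 0, 0], [[-3, 0, 0], 0, 0], [[-2, 0, 0], 0, 0], [[-2, 0, 0], 0, 0], [[0, 0, 0], 0, 0]])

```text
t: 6.02
tcp_pos: [0.5632, -0.1445, 0.198]
orientation: [[0.148, 0.989, 0.0], [0.989, -0.148, -0.0], [-0.0, 0.0, -1.0]]
ft_force: [2.8, 2.4, -0.1]
opening: -0.005
grip_force: 1.6
```

>>> send_rows(series=[[[-2, 0, 0], 0, 0], [[0, 0, 0], 0, 0]])

```text
t: 6.28
tcp_pos: [0.5629, -0.1456, 0.1979]
orientation: [[0.148, 0.989, -0.0], [0.989, -0.148, 0.002], [0.002, -0.0, -1.0]]
ft_force: [3.2, 5.8, 1.7]
opening: -0.004
grip_force: 3.0
```

>>> send_rows(series=[[[-1.5, 0, 0], 0, 0], [[0, 0, 0], 0, 0]])

```text
t: 6.52
tcp_pos: [0.5629, -0.1462, 0.1979]
orientation: [[0.149, 0.989, 0.0], [0.989, -0.149, 0.004], [0.004, -0.0, -1.0]]
ft_force: [4.6, 8.3, 1.8]
opening: 0.004
grip_force: 4.3
```

>>> send_rows(series=[[[-2, 0, 0], 0, 0], [[0, 0, 0], 0, 0]])

```text
t: 6.78
tcp_pos: [0.5631, -0.1476, 0.198]
orientation: [[0.149, 0.989, 0.002], [0.989, -0.149, 0.004], [0.005, 0.001, -1.0]]
ft_force: [4.9, 9.5, 0.9]
opening: -0.001
grip_force: 5.2
```

>>> send_rows(series=[[[-2, 0, 0], 0, 0], [[0, 0, 0], 0, 0]])

```text
t: 7.02
tcp_pos: [0.5634, -0.149, 0.1981]
orientation: [[0.149, 0.989, 0.003], [0.989, -0.149, 0.005], [0.006, 0.002, -1.0]]
ft_force: [6.3, 11.5, 0.9]
opening: 0.002
grip_force: 6.1
```

>>> send_rows(series=[[[6, 0, 0], 0, 0], [[15, 0, 0], 0, 0], [[20, 0, -10], 0, 0], [[20, 0, -25], 0, 0], [[0, 0, -25], 0, 0], [[0, 0, 0], 0, 0]])

```text
t: 7.78
tcp_pos: [0.5727, -0.0908, 0.2608]
orientation: [[0.147, 0.989, 0.005], [0.989, -0.147, -0.002], [-0.001, 0.005, -1.0]]
ft_force: [0.1, 0.5, -0.9]
opening: 0.002
grip_force: 0.0
```

```bash
python3 - <<'E'
from h import *
snap('wrist','w2');snap('top','t2')
p=cv2.imread('pics/w2.png');q=cv2.imread('pics/t2.png')
a=cv2.resize(p[200:440,100:420],(400,300));b=cv2.resize(q[180:345,330:460],(400,508),interpolation=cv2.INTER_CUBIC)
o=np.zeros((508,800,3),np.uint8);o[:300,:400]=a;o[:,400:]=b;cv2.imwrite('pics/c3.png',o)
E
```

```text
(no output)
```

View pics/c3.png

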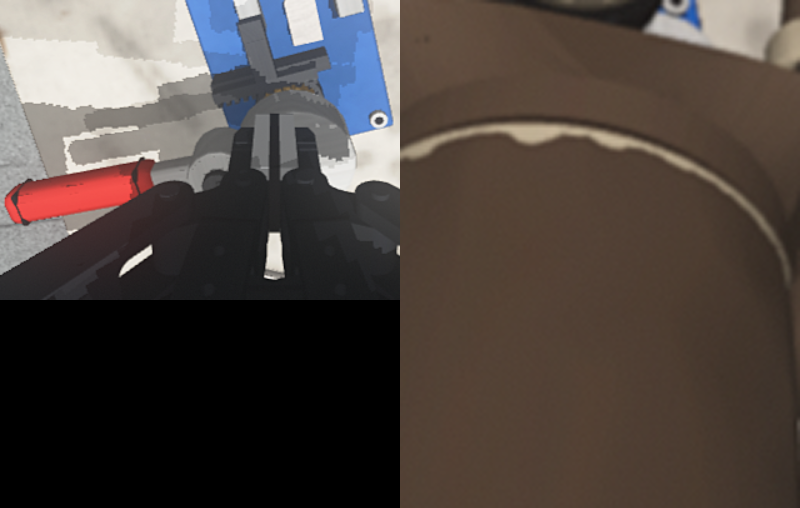

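The handle has turned counter-clockwise in the wrist view, and the fingers hide the tab. I'll raise the tool for a clear view.

>>> send_rows(series=[[[10, 0, -30], 0, 0], [[20, 0, -40], 0, 0], [[25, 0, -40], 0, 0], [[20, 0, -20], 0, 0], [[0, 0, 0], 0, 0], [[0, 0, 0], 0, 0]])

```text
t: 8.62
tcp_pos: [0.5813, -0.0177, 0.3855]
orientation: [[0.148, 0.989, -0.004], [0.989, -0.148, -0.0], [-0.001, -0.004, -1.0]]
ft_force: [0.0, 0.2, 0.1]
opening: -0.001
grip_force: 0.0
```

```bash
python3 - <<'E'
from h import *
snap('wrist','w3')
sp=proj('w3',np.array([.575,-.154,.116]));print(sp)
p=cv2.imread('pics/w3.png');u,v=[int(max(0,t)) for t in sp]
x0,y0=max(0,u-150),max(0,v-90);print(x0,y0)
cv2.imwrite('pics/c4.png',cv2.resize(p[y0:y0+150,x0:x0+200],None,fx=4,fy=4,interpolation=cv2.INTER_CUBIC))
E
```

```text
[332.2223091  327.42564625]
182 237
```

View pics/c4.png

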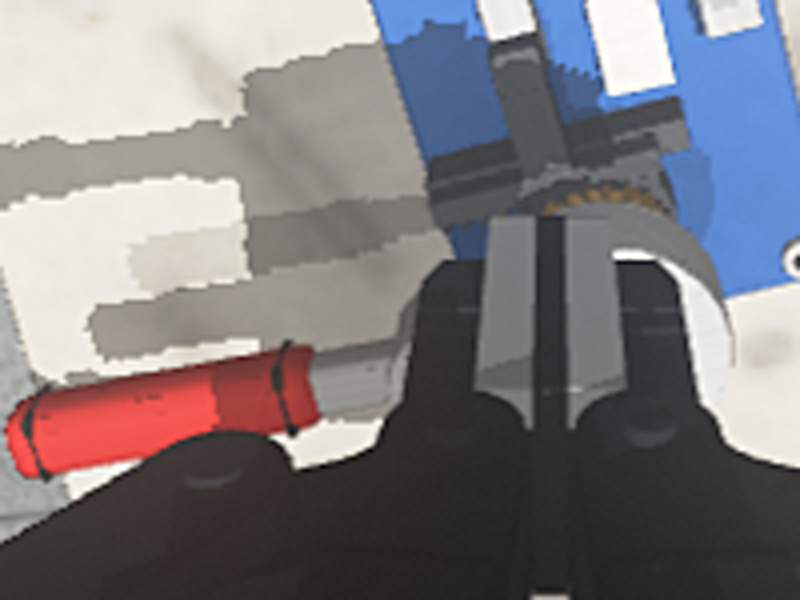

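The fingers still cover the head because the camera sits on the tool's +y side. I'll move the tool past the head towards -y.

>>> send_rows(series=[[[-25, 0, 0], 0, 0], [[-40, 0, 0], 0, 0], [[-45, 0, 0], 0, 0], [[-40, 0, 0], 0, 0], [[-25, 0, 0], 0, 0], [[0, 0, 0], 0, 0], [[0, 0, 0], 0, 0]])

```text
t: 9.55
tcp_pos: [0.5558, -0.1901, 0.3865]
orientation: [[0.149, 0.989, -0.002], [0.989, -0.149, 0.002], [0.001, -0.002, -1.0]]
ft_force: [-0.7, -0.0, 0.7]
opening: -0.0
grip_force: 0.0
```

```bash
python3 - <<'E'
from h import *
snap('wrist','w4')
sp=proj('w4',np.array([.575,-.154,.116]));print(sp)
p=cv2.imread('pics/w4.png');u,v=[int(max(0,t)) for t in sp]
x0,y0=max(0,u-160),max(0,v-90);print(x0,y0)
cv2.imwrite('pics/c5.png',cv2.resize(p[y0:y0+150,x0:x0+200],None,fx=4,fy=4,interpolation=cv2.INTER_CUBIC))
E
```

```text
[332.87406363 169.93811046]
172 79
```

View pics/c5.png

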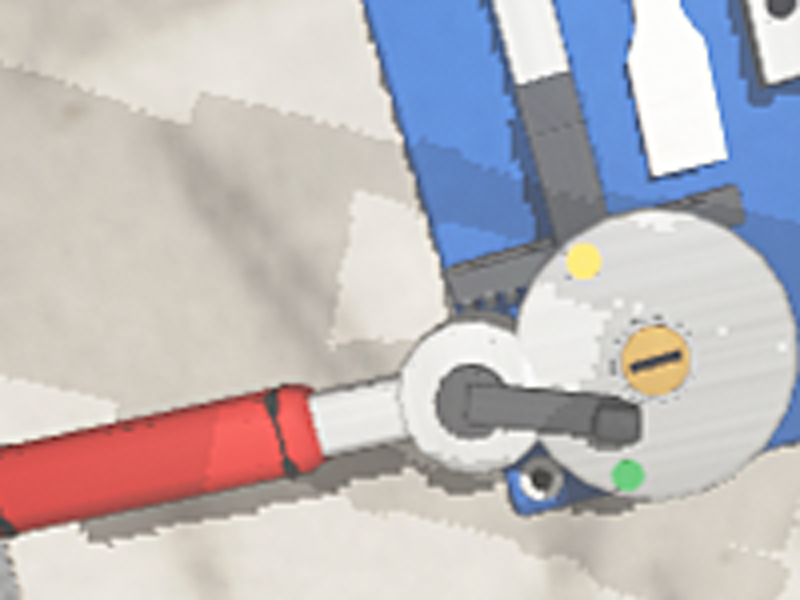

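The lever now sits on the green side, with the pivot at crop (470,400), tab top at (617,418), spindle at (655,358) and grip neck at (312,425). I'll compute the lever and handle angles.

```bash
python3 - <<'E'
from h import *
def c(u,v,z): return ray('w4',172+(u+.5)/4-.5,79+(v+.5)/4-.5,z)
s=c(655,358,.118);d=c(655,358,.116);b=c(470,400,.122);b2=c(470,396,.116);t=c(617,420,.138);g=c(300,430,.11);g2=c(20,485,.11)
for n,P in dict(s=s,b=b,b2=b2,t=t,g=g,g2=g2).items(): print(n,P.round(4))
A=lambda p,q:np.degrees(np.arctan2(*(q-p)[1::-1]))
print('handle',A(s,b),A(s,b2),A(s,g),A(s,g2),A(g,g2),'lever',A(b,t),A(b2,t),'len',np.linalg.norm((t-b)[:2]))
E
```

```text
s [ 0.5776 -0.1524  0.118 ]
b [ 0.5325 -0.1552  0.122 ]
b2 [ 0.532 -0.155  0.116]
t [ 0.5666 -0.1625  0.138 ]
g [ 0.4881 -0.1579  0.11  ]
g2 [ 0.4154 -0.1611  0.11  ]
handle -176.4451518889296 -176.6826808429472 -176.50323969787996 -176.94006996193863 -177.47825869166016 lever -12.108997399475376 -12.203663621101079 len 0.03484869049781556
```

>>> send_rows(series=[[[0, 0, 0], 10, 50], [[0, -20, 0], 10, 50], [[0, -20, 0], 10, 50], [[0, -20, 0], 10, 50], [[0, -20, 0], 10, 50], [[0, 0, 0], 10, 50], [[0, 0, 0], 10, 50], [[0, 0, 0], 8, 50], [[0, 0, 0], 0, 50], [[0, 0, 0], 0, 50]])

```text
t: 10.85
tcp_pos: [0.491, -0.1464, 0.3878]
orientation: [[0.998, 0.064, -0.0], [0.064, -0.998, 0.0], [-0.0, -0.0, -1.0]]
ft_force: [0.5, 0.0, 0.4]
opening: 0.586
grip_force: 0.0
```

```bash
python3 -c "
from h import *
to(.4462,-.1612,.154,3.4);print(ctrl.sense()['joint_pos'].round(1))"
```

```text
t 10.85 p [ 0.491  -0.1464  0.3878] ang 3.66 shift [-45.6  12.  233.8] turn 0.26078285026696335 f [0.5 0.  0.4] op 0.59
[-21.5   1.  103.1   0.   75.9  64.9]
```

>>> send_rows(series=[[[-20, 5, 20], 0, 50], [[-25.5, 6, 40], 0, 50], [[0, 0, 45], 0, 50], [[0, 0, 45], 0, 50], [[0, 0, 40], 0, 50], [[0, 0, 25], 0, 50], [[0, 0, 13], 0, 50], [[0, 0, 5], 0, 50], [[0, 0, 0], 0, 32], [[0, 0, 0], 0, 32], [[0, 0, 0], 0, 32]])

```text
t: 12.22
tcp_pos: [0.4468, -0.161, 0.1558]
orientation: [[0.998, 0.061, 0.002], [0.061, -0.998, -0.001], [0.002, 0.001, -1.0]]
ft_force: [-0.7, -0.5, -0.7]
opening: 0.379
grip_force: 0.0
```

```bash
python3 - <<'E'
from h import *
to(.4462,-.1605,.154,3.4)
# arc rows: tool x toward spindle, step deg ccw (handle -q): chord in tool frame before the turn
for st in (2.5,5,8):
    t=np.radians(st);print(st,'x',130*(1-np.cos(t)),'y',130*np.sin(t))
E
```

```text
t 12.22 p [ 0.4468 -0.161   0.1558] ang 3.5 shift [-0.5 -0.5  1.8] turn 0.09770920038275221 f [-0.7 -0.5 -0.7] op 0.38
2.5 x 0.12373119435848623 y 5.67052035749368
5 x 0.4946892480730791 y 11.330246557195562
8 x 1.265151063595853 y 18.092503124808506
```

>>> send_rows(series=[[[0.5, 11.3, 0], -5, 32], [[0.5, 11.3, 0], -5, 32], [[0.5, 11.3, 0], -5, 32], [[0.5, 11.3, 0], -5, 32], [[0, 0, 0], 0, 32]])

```text
t: 12.85
tcp_pos: [0.4572, -0.2052, 0.1555]
orientation: [[0.918, 0.397, 0.001], [0.397, -0.918, -0.001], [0.001, 0.001, -1.0]]
ft_force: [-0.2, 0.4, -0.4]
opening: 0.374
grip_force: 0.0
```

```bash
cat >> h.py <<'E'
S=np.array([.576,-.1535])
def arc():
    s=ctrl.sense();d=s['tcp_pos'][:2]-S;R=s['orientation'];h=np.degrees(np.arctan2(*d[::-1]))%360
    print('t',round(s['t'],2),'r',np.hypot(*d).round(4),'H',h.round(2),'q',np.radians(186.9-h).round(3),'toolx-H',((np.degrees(np.arctan2(R[1,0],R[0,0]))+180-h+180)%360-180).round(2),'z',s['tcp_pos'][2].round(4),'Ft',(R.T@s['ft_force']).round(1),s['joint_pos'].round(0))
E
python3 -c "
from h import *
arc()"
```

```text
t 12.85 r 0.1295 H 203.52 q -0.29 toolx-H -0.13 z 0.1555 Ft [-0.  -0.4  0.4] [-29.  16. 116.  -0.  48.  37.]
```

>>> send_rows(series=[[[0.5, 11.3, 0], -5, 32], [[0.5, 11.3, 0], -5, 32], [[0.5, 11.3, 0], -5, 32], [[0.5, 11.3, 0], -5, 32], [[0, 0, 0], 0, 32]])

```text
t: 13.48
tcp_pos: [0.4819, -0.2422, 0.1551]
orientation: [[0.727, 0.687, 0.001], [0.687, -0.727, -0.0], [0.0, 0.001, -1.0]]
ft_force: [0.8, -0.2, -0.0]
opening: 0.375
grip_force: 0.0
```

>>> send_rows(series=[[[0, 3, 0], -1.3, 32], [[0, 3, 0], -1.3, 32], [[0, 2, 0], -1, 32], [[0, 0, 0], 0, 32]])

```text
t: 13.98
tcp_pos: [0.4873, -0.2478, 0.1548]
orientation: [[0.681, 0.732, 0.0], [0.732, -0.681, -0.0], [0.0, 0.0, -1.0]]
ft_force: [0.1, -0.2, -0.1]
opening: 0.378
grip_force: 0.2
```

```bash
python3 -c "
from h import *
arc()"
```

```text
t 13.97 r 0.1294 H 226.74 q -0.695 toolx-H 0.35 z 0.1548 Ft [-0.1  0.2  0.1] [-32.  20. 110.  -0.  50.  11.]
```

>>> send_rows(series=[[[0, 3, 0], -1, 32], [[0, 3, 0], -1, 32], [[0, 0, 0], 0, 32]])

```text
t: 14.35
tcp_pos: [0.4913, -0.2516, 0.1547]
orientation: [[0.655, 0.756, -0.001], [0.756, -0.655, 0.001], [-0.0, -0.001, -1.0]]
ft_force: [-1.4, 0.9, 0.5]
opening: 0.375
grip_force: 1.2
```

>>> send_rows(series=[[[0, 1.5, 0], 0, 32], [[0, 0, 0], 0, 32]])

```text
t: 14.6
tcp_pos: [0.4916, -0.2518, 0.1546]
orientation: [[0.655, 0.756, -0.004], [0.756, -0.655, 0.003], [-0.0, -0.004, -1.0]]
ft_force: [-4.0, 3.2, 4.2]
opening: 0.376
grip_force: 2.8
```

>>> send_rows(series=[[[0, -5, 0], 0, 45], [[0, 0, -20], 0, 45], [[0, 0, -40], 0, 45], [[0, 0, -30], 0, 0], [[20, 0, 0], 0, 0], [[40, 0, 0], 0, 0], [[40, 0, 0], 0, 0], [[10, 0, 0], 0, 0], [[0, 0, 0], -10, 0], [[0, 0, 0], -10, 0], [[0, 0, 0], -10, 0], [[0, 0, 0], -10, 0], [[0, 0, 0], -10, 0], [[0, 0, 0], -10, 0], [[0, 0, 0], -10, 0], [[0, 0, 0], -10, 0], [[0, 0, 0], -8, 0], [[0, 0, 0], 0, 0]])

```text
t: 16.85
tcp_pos: [0.5605, -0.1664, 0.2438]
orientation: [[-0.731, 0.682, -0.001], [0.682, 0.731, 0.0], [0.001, -0.001, -1.0]]
ft_force: [0.5, -0.6, -0.3]
opening: 0.001
grip_force: 0.0
```

```bash
python3 -c "
from h import *
to(.5502,-.1445,.197,137)"
```

```text
t 16.85 p [ 0.5605 -0.1664  0.2438] ang 136.99 shift [22.4  9.1 46.8] turn -0.007084547829634857 f [ 0.5 -0.6 -0.3] op 0.0
```

>>> send_rows(series=[[[12, 9, 0], 0, 0], [[10, 0, 10], 0, 0], [[0, 0, 20], 0, 0], [[0, 0, 12], 0, 0], [[0, 0, 5], 0, 0], [[-6, 0, 0], 0, 0], [[-6, 0, 0], 0, 0], [[-4, 0, 0], 0, 0], [[0, 0, 0], 0, 0]])

```text
t: 17.98
tcp_pos: [0.5633, -0.1562, 0.1984]
orientation: [[-0.732, 0.681, 0.001], [0.681, 0.732, -0.0], [-0.001, 0.0, -1.0]]
ft_force: [0.1, -0.2, -0.8]
opening: 0.002
grip_force: 0.0
```

>>> send_rows(series=[[[-2, 0, 0], 0, 0], [[0, 0, 0], 0, 0]])

```text
t: 18.23
tcp_pos: [0.5642, -0.157, 0.1979]
orientation: [[-0.732, 0.681, -0.0], [0.681, 0.732, 0.0], [0.0, -0.0, -1.0]]
ft_force: [-0.4, -0.3, -1.1]
opening: 0.004
grip_force: 0.0
```

>>> send_rows(series=[[[-2, 0, 0], 0, 0], [[0, 0, 0], 0, 0]])

```text
t: 18.48
tcp_pos: [0.5648, -0.1576, 0.1977]
orientation: [[-0.732, 0.681, -0.003], [0.681, 0.732, 0.002], [0.003, -0.0, -1.0]]
ft_force: [-3.0, 3.1, 1.8]
opening: 0.0
grip_force: 2.2
```

>>> send_rows(series=[[[-2, 0, 0], 0, 0], [[0, 0, 0], 0, 0]])

```text
t: 18.73
tcp_pos: [0.5653, -0.158, 0.1975]
orientation: [[-0.732, 0.681, -0.006], [0.681, 0.732, 0.004], [0.007, -0.001, -1.0]]
ft_force: [-6.2, 6.0, 4.3]
opening: -0.005
grip_force: 4.2
```

>>> send_rows(series=[[[-3, 0, 0], 0, 0], [[0, 0, 0], 0, 0]])

```text
t: 18.98
tcp_pos: [0.5659, -0.1585, 0.1974]
orientation: [[-0.732, 0.681, -0.011], [0.681, 0.732, 0.008], [0.013, -0.002, -1.0]]
ft_force: [-9.5, 10.1, 9.2]
opening: -0.001
grip_force: 7.0
```

>>> send_rows(series=[[[8, 0, 0], 0, 0], [[15, 0, 0], 0, 0], [[0, 0, -25], 0, 40], [[0, 0, -25], 0, 50], [[0, 0, 0], 10, 50], [[0, 0, 0], 10, 50], [[0, 0, 0], 10, 50], [[0, 0, 0], 10, 50], [[0, 0, 0], 10, 50], [[0, 0, 0], 10, 50], [[0, 0, 0], 10, 50], [[0, 0, 0], 10, 50], [[0, 0, 0], 10, 50], [[0, 0, 0], 0, 50]])

```text
t: 20.72
tcp_pos: [0.5524, -0.1462, 0.2479]
orientation: [[0.679, 0.734, 0.001], [0.734, -0.679, -0.001], [0.0, 0.001, -1.0]]
ft_force: [-0.0, -0.0, -0.8]
opening: 0.586
grip_force: 0.0
```

```bash
python3 -c "
from h import *
to(.4893,-.2482,.155,47)"
```

```text
t 20.73 p [ 0.5524 -0.1462  0.2479] ang 47.21 shift [-117.8   22.9   92.9] turn 0.2083577018363485 f [-0.  -0.  -0.8] op 0.59
```

>>> send_rows(series=[[[-40, 8, 0], 0, 50], [[-50, 15, 0], 0, 50], [[-28, 0, 10], 0, 50], [[0, 0, 35], 0, 50], [[0, 0, 30], 0, 50], [[0, 0, 15], 0, 50], [[0, 0, 3], 0, 32], [[0, 0, 0], 0, 32], [[0, 0, 0], 0, 32]])

```text
t: 21.85
tcp_pos: [0.49, -0.2486, 0.1562]
orientation: [[0.68, 0.733, 0.002], [0.733, -0.68, -0.001], [0.0, 0.003, -1.0]]
ft_force: [0.2, -0.3, -0.3]
opening: 0.375
grip_force: 0.0
```

```bash
python3 -c "
from h import *
arc()"
```

```text
t 21.85 r 0.1283 H 227.87 q -0.715 toolx-H -0.74 z 0.1562 Ft [-0.1  0.3  0.3] [-31.  20. 110.  -0.  50.  11.]
```

>>> send_rows(series=[[[0.2, -6, 0], 2.5, 32], [[0.5, -11.3, 0], 5, 32], [[0.5, -11.3, 0], 5, 32], [[0.5, -11.3, 0], 5, 32], [[0.5, -11.3, 0], 5, 32], [[0.5, -11.3, 0], 5, 32], [[0.5, -11.3, 0], 5, 32], [[0.5, -11.3, 0], 5, 32]])

```text
t: 22.85
tcp_pos: [0.4499, -0.1755, 0.1563]
orientation: [[0.986, 0.165, 0.002], [0.165, -0.986, -0.003], [0.002, 0.004, -1.0]]
ft_force: [-1.4, -2.1, -0.1]
opening: 0.376
grip_force: 1.4
```

```bash
python3 -c "
from h import *
arc()"
```

```text
t 22.85 r 0.128 H 189.91 q -0.053 toolx-H -0.42 z 0.1563 Ft [-1.7  1.8  0.1] [-26.  14. 118.  -0.  48.  54.]
```

>>> send_rows(series=[[[0.5, -11.3, 0], 5, 32], [[0.5, -11.3, 0], 5, 32], [[0.5, -11.3, 0], 5, 32], [[0.5, -11.3, 0], 5, 32], [[0.5, -11.3, 0], 5, 32], [[0.5, -11.3, 0], 5, 32], [[0.5, -11.3, 0], 5, 32], [[0, -5, 0], 2.2, 32], [[0, 0, 0], 0, 32]])

```text
t: 23.98
tcp_pos: [0.4629, -0.0929, 0.1559]
orientation: [[0.887, -0.462, 0.002], [-0.462, -0.887, -0.001], [0.002, -0.0, -1.0]]
ft_force: [0.1, 0.0, 0.9]
opening: 0.373
grip_force: 0.3
```

```bash
python3 -c "
from h import *
arc()"
```

```text
t 23.98 r 0.1283 H 151.8 q 0.613 toolx-H 0.68 z 0.1559 Ft [ 0.  -0.  -0.9] [-17.  13. 120.  -0.  47. 101.]
```

>>> send_rows(series=[[[0.3, 9, 0], -4, 32], [[1.3, 18.1, 0], -8, 32], [[1.3, 18.1, 0], -8, 32], [[1.3, 18.1, 0], -8, 32], [[1.3, 18.1, 0], -8, 32], [[1.3, 18.1, 0], -8, 32], [[1.3, 18.1, 0], -8, 32], [[1.3, 18.1, 0], -8, 32], [[1.3, 18.1, 0], -8, 32], [[0.5, 11.3, 0], -5, 32], [[0, 4, 0], -2, 32], [[0, 0, 0], 0, 32]])

```text
t: 25.48
tcp_pos: [0.4894, -0.2485, 0.1551]
orientation: [[0.677, 0.736, 0.001], [0.736, -0.677, -0.0], [0.0, 0.001, -1.0]]
ft_force: [0.4, 0.3, 0.7]
opening: 0.375
grip_force: 0.0
```

```bash
python3 -c "
from h import *
arc()
snap('wrist','w5')"
```

```text
t 25.48 r 0.1286 H 227.64 q -0.711 toolx-H -0.29 z 0.1551 Ft [ 0.5  0.1 -0.7] [-31.  20. 110.   0.  50.  11.]
```

>>> send_rows(series=[[[0.2, -6, 0], 2.5, 32], [[0.5, -11.3, 0], 5, 32], [[0.5, -11.3, 0], 5, 32], [[0.3, -8, 0], 3.5, 32]])

```text
t: 26.02
tcp_pos: [0.4659, -0.2197, 0.1551]
orientation: [[0.855, 0.519, 0.001], [0.519, -0.855, -0.001], [0.0, 0.001, -1.0]]
ft_force: [0.5, -0.7, -0.8]
opening: 0.376
grip_force: 0.4
```

>>> send_rows(series=[[[0.3, -9, 0], 4, 32], [[0.3, -9, 0], 4, 32]])

```text
t: 26.28
tcp_pos: [0.4579, -0.204, 0.1552]
orientation: [[0.919, 0.395, 0.001], [0.395, -0.919, -0.001], [0.001, 0.002, -1.0]]
ft_force: [0.6, -2.5, -1.9]
opening: 0.372
grip_force: 1.6
```

>>> send_rows(series=[[[0.3, -9, 0], 4, 32], [[0.3, -9, 0], 4, 32]])

```text
t: 26.52
tcp_pos: [0.452, -0.1874, 0.1552]
orientation: [[0.965, 0.263, 0.002], [0.263, -0.965, -0.002], [0.001, 0.002, -1.0]]
ft_force: [1.7, -2.3, -2.1]
opening: 0.374
grip_force: 1.3
```

Driving at about 3 N. I'll continue in small batches.

>>> send_rows(series=[[[0.3, -9, 0], 4, 32], [[0.3, -9, 0], 4, 32]])

```text
t: 26.78
tcp_pos: [0.4484, -0.1697, 0.1552]
orientation: [[0.992, 0.127, 0.002], [0.127, -0.992, -0.002], [0.001, 0.002, -1.0]]
ft_force: [0.8, -2.0, -1.8]
opening: 0.374
grip_force: 1.3
```

>>> send_rows(series=[[[0.3, -9, 0], 4, 32], [[0.3, -9, 0], 4, 32]])

```text
t: 27.02
tcp_pos: [0.4473, -0.1524, 0.1552]
orientation: [[1.0, -0.011, 0.002], [-0.011, -1.0, -0.004], [0.002, 0.004, -1.0]]
ft_force: [-0.3, -8.2, -3.3]
opening: 0.375
grip_force: 4.2
```

>>> send_rows(series=[[[0.3, -9, 0], 4, 32], [[0.1, -4, 0], 1.8, 32]])

```text
t: 27.28
tcp_pos: [0.4481, -0.142, 0.1552]
orientation: [[0.994, -0.107, 0.002], [-0.107, -0.994, -0.01], [0.003, 0.01, -1.0]]
ft_force: [-1.6, -18.7, -4.9]
opening: 0.376
grip_force: 9.1
```

>>> send_rows(series=[[[0, 0, 0], 0, 32], [[0, 0, 0], 0, 32]])

```text
t: 27.52
tcp_pos: [0.448, -0.142, 0.1552]
orientation: [[0.994, -0.108, 0.002], [-0.108, -0.994, -0.009], [0.002, 0.009, -1.0]]
ft_force: [-1.1, -14.3, -4.8]
opening: 0.377
grip_force: 7.3
```

>>> send_rows(series=[[[0, -3, 0], 0, 32], [[0, 0, 0], 0, 32]])

```text
t: 27.78
tcp_pos: [0.448, -0.1397, 0.1551]
orientation: [[0.994, -0.107, 0.001], [-0.107, -0.994, -0.01], [0.002, 0.01, -1.0]]
ft_force: [-3.6, -17.0, -3.7]
opening: 0.373
grip_force: 8.7
```

```bash
python3 -c "
from h import *
arc()"
```

```text
t 27.77 r 0.1287 H 173.83 q 0.228 toolx-H 0.04 z 0.1551 Ft [-1.7 17.3  3.9] [-22.  13. 120.  -1.  47.  74.]
```

Force has risen well above the driving level, so the jaw has probably closed. I'll release and look.

>>> send_rows(series=[[[0, 6, 0], 0, 40], [[0, 4, 0], 0, 45], [[0, 0, -20], 0, 50], [[0, 0, -40], 0, 50], [[10, -20, -50], 0, 50], [[20, -25, -50], 0, 50], [[20, -25, -40], 0, 50], [[0, 0, 0], 0, 50], [[0, 0, 0], 0, 50]])

```text
t: 28.9
tcp_pos: [0.5036, -0.081, 0.3538]
orientation: [[0.994, -0.111, -0.002], [-0.111, -0.994, 0.001], [-0.002, -0.0, -1.0]]
ft_force: [-0.2, 0.4, -1.1]
opening: 0.586
grip_force: 0.0
```

```bash
python3 - <<'E'
from h import *
snap('wrist','w6')
print(proj('w6',np.array([.575,-.154,.116])),proj('w6',np.array([.6,-.03,.036])),ctrl.sense()['tcp_pos'])
cv2.imwrite('pics/w6b.png',cv2.resize(cv2.imread('pics/w6.png')[:,:],(800,600)))
E
```

```text
[395.72315933 124.55280445] [259.39428871 113.13773905] [ 0.50308264 -0.08124271  0.35301917]
```

View pics/w6b.png

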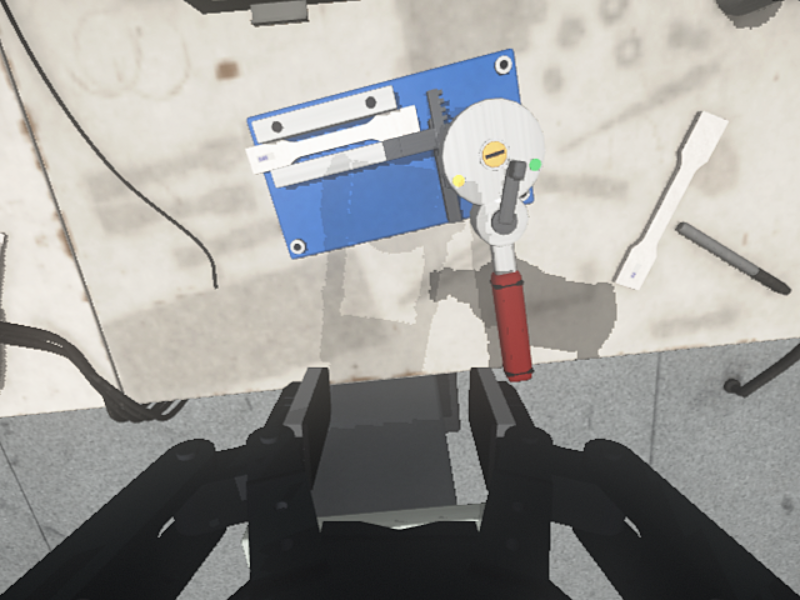

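The picture shows the specimen between the moving and fixed jaws, apparently touching both, and the lever on the green side (tab at (515,168), green dot at (535,164)). I'll take an enlarged crop to measure.

```bash
python3 - <<'E'
from h import *
p=cv2.imread('pics/w6.png')[35:185,190:390];cv2.imwrite('pics/c6.png',cv2.resize(p,None,fx=4,fy=4,interpolation=cv2.INTER_CUBIC))
E
```

```text
(no output)
```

View pics/c6.png

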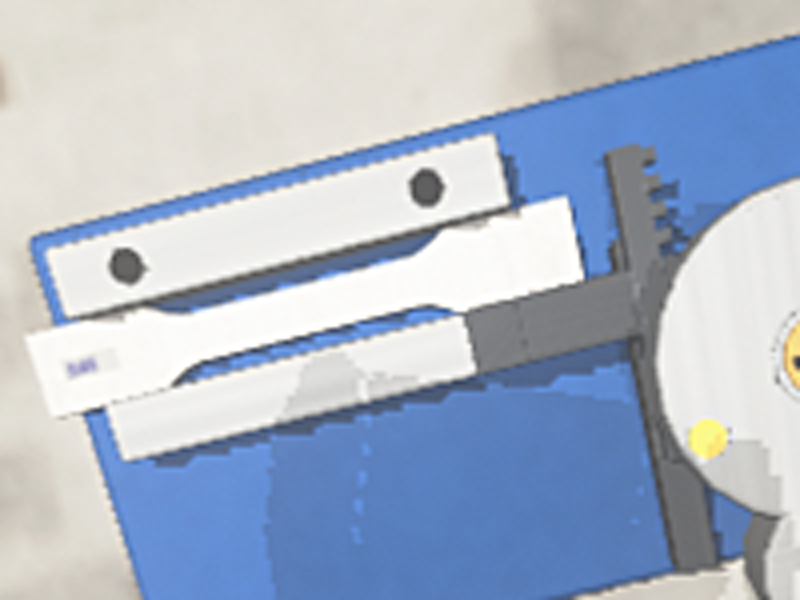

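```bash
python3 - <<'E'
from h import *
def c(u,v,z): return ray('w6',190+(u+.5)/4-.5,35+(v+.5)/4-.5,z)[:2]
f=[c(65,318,.036),c(508,208,.036)];m=[c(108,406,.036),c(465,317,.036)];b=[c(125,460,.036),c(475,374,.036)];fb=[c(47,247,.036),c(495,135,.036)]
s=[c(30,336,.025),c(570,197,.025)];s2=[c(52,416,.025),c(583,278,.025)]
u=f[0]-f[1];u/=np.linalg.norm(u);n=np.array([-u[1],u[0]])
for k,e in dict(fb=fb,m=m,b=b,s=s,s2=s2).items(): print(k,[round(float((q-f[1])@n)*1e3,1) for q in e])
print(np.degrees(np.arctan2(u[1],u[0])))
a=np.load('pics/w6.npz')
for u_,v_ in [(350,230),(300,370),(250,400)]: print(ray('w6',190+u_/4,35+v_/4).round(4))
E
```

```text
fb [-17.4, -17.1]
m [23.5, 23.0]
b [37.8, 37.3]
s [1.2, 0.0]
s2 [22.2, 20.1]
96.47874634482126
[ 0.6176 -0.0516  0.035 ]
[ 0.5853 -0.0335  0.0355]
[ 0.5793 -0.0192  0.0361]
```

```bash
python3 - <<'E'
from h import *
g=[ray('w6',u*.8,v*.8,.11)[:2] for u,v in [(507,280),(518,375)]]
d=[(q-S) for q in g];H=[np.degrees(np.arctan2(x[1],x[0]))%360 for x in d];print(g,H,np.radians(186.9-np.array(H)))
h=np.radians(np.mean(H));P=S+.1285*np.array([np.cos(h),np.sin(h)]);print(P)
to(P[0],P[1],.155,np.degrees(h)-180)
E
```

```text
[array([ 0.4859364, -0.1605992]), array([ 0.405872  , -0.16666164])] [np.float64(184.50698059307902), np.float64(184.42377189761436)] [0.04176607 0.04321833]
[ 0.44789005 -0.16350458]
t 28.95 p [ 0.5031 -0.0812  0.353 ] ang -6.41 shift [-44.9  88.  198.2] turn -10.877576734671948 f [-0.3  0.1  0.3] op 0.58
```

```bash
python3 - <<'E'
from h import *
def c(u,v): return ray('top0',265+(u+.5)/3.3-.5,165+(v+.5)/3.3-.5,.036)[:2]
f=[c(68,130),c(322,97)];u=f[0]-f[1];u/=np.linalg.norm(u);n=np.array([-u[1],u[0]])
for k,e in dict(fb=[c(60,93),c(318,60)],m=[c(88,240),c(300,207)],b=[c(93,275),c(307,240)]).items(): print(k,[round(float((q-f[1])@n)*1e3,1) for q in e])
E
```

```text
fb [-17.9, -17.7]
m [52.2, 49.9]
b [68.5, 65.5]
```

>>> send_rows(series=[[[-15, 30, 20], 0, 50], [[-20, 40, 40], 0, 50], [[-10, 18, 40], 0, 50], [[0, 0, 0], -5.5, 50], [[0, 0, 0], -5.4, 50], [[0, 0, 40], 0, 50], [[0, 0, 35], 0, 50], [[0, 0, 18], 0, 50], [[0, 0, 5], 0, 32], [[0, 0, 0], 0, 32], [[0, 0, 0], 0, 32]])

```text
t: 30.32
tcp_pos: [0.4505, -0.1643, 0.1576]
orientation: [[0.997, 0.078, 0.001], [0.078, -0.997, -0.001], [0.001, 0.001, -1.0]]
ft_force: [-0.1, 0.7, -0.4]
opening: 0.373
grip_force: 0.0
```

>>> send_rows(series=[[[0, -4, 0], 1.8, 32], [[0, -4, 0], 1.8, 32], [[0, 0, 0], 0, 32]])

```text
t: 30.7
tcp_pos: [0.4503, -0.1566, 0.1579]
orientation: [[1.0, 0.017, 0.002], [0.017, -1.0, -0.002], [0.002, 0.002, -1.0]]
ft_force: [-0.0, -2.7, 0.4]
opening: 0.375
grip_force: 1.2
```

>>> send_rows(series=[[[0, -4, 0], 0, 32], [[0, -4, 0], 0, 32], [[0, 0, 0], 0, 32]])

```text
t: 31.08
tcp_pos: [0.4496, -0.15, 0.1579]
orientation: [[1.0, 0.018, 0.0], [0.018, -1.0, -0.005], [0.0, 0.005, -1.0]]
ft_force: [-4.1, -8.3, 1.9]
opening: 0.376
grip_force: 4.4
```

>>> send_rows(series=[[[0, -4, 0], 0, 32], [[0, -4, 0], 0, 32], [[0, 0, 0], 0, 32]])

```text
t: 31.45
tcp_pos: [0.4492, -0.1434, 0.1579]
orientation: [[1.0, 0.018, -0.0], [0.018, -1.0, -0.008], [-0.0, 0.008, -1.0]]
ft_force: [-5.2, -13.8, 1.7]
opening: 0.374
grip_force: 7.1
```

>>> send_rows(series=[[[0, -5, 0], 0, 32], [[0, -5, 0], 0, 32], [[0, 0, 0], 0, 32]])

```text
t: 31.82
tcp_pos: [0.4489, -0.1357, 0.1579]
orientation: [[1.0, 0.02, -0.0], [0.02, -1.0, -0.013], [-0.001, 0.013, -1.0]]
ft_force: [-5.7, -23.3, -1.4]
opening: 0.376
grip_force: 12.2
```

>>> send_rows(series=[[[0, 8, 0], 0, 32], [[0, 8, 0], 0, 32], [[0, 8, 0], 0, 32], [[0, 2, 0], 0, 50], [[0, 0, 0], 0, 50], [[0, 0, -20], 0, 50], [[0, 0, -50], 0, 50], [[10, -25, -50], 0, 50], [[20, -30, -50], 0, 50], [[20, -30, -30], 0, 50], [[0, 0, 0], 0, 50], [[0, 0, 0], 0, 50]])

```text
t: 33.33
tcp_pos: [0.4974, -0.0697, 0.3557]
orientation: [[1.0, 0.017, -0.003], [0.017, -1.0, 0.0], [-0.003, -0.0, -1.0]]
ft_force: [-0.8, -0.4, -0.1]
opening: 0.587
grip_force: 0.0
```

```bash
python3 - <<'E'
from h import *
snap('wrist','w7')
# same world points as w6: straighten both views at z=.036 and compare the moving jaw along clamp x
def strip(f):
    p=np.load('pics/'+f+'.npz')['p'];th=np.radians(6.7);X=np.array([np.cos(th),np.sin(th)]);Y=np.array([-X[1],X[0]])
    xs=np.arange(-.005,.08,.0005);ys=np.arange(.07,.165,.001)
    m=np.array([[proj(f,np.append(S+x*X+y*Y,.036)) for y in ys] for x in xs],np.float32)
    return cv2.remap(p,m[:,:,0],m[:,:,1],cv2.INTER_LINEAR).astype(float)
for f in('w6','w7'):
    s=strip(f)[:,35:55];b=(s[:,:,2]-s[:,:,0]).mean(1)  # waist columns: blue shows beside the jaw
    t=b>50;e=np.flatnonzero(np.diff(t.astype(int)));print(f,(-5+.5*e).tolist())
# handle angle by red pixels
a=np.load('pics/w7.npz');p=a['p'].astype(int);r=(p[:,:,0]>110)&(p[:,:,1]<60)&(p[:,:,2]<60)
n,l,st,ce=cv2.connectedComponentsWithStats(r.astype(np.uint8));k=1+st[1:,4].argmax()
P=ray('w7',*ce[k],.108)[:2];d=P-S;print(P,np.hypot(*d),np.radians(186.9-np.degrees(np.arctan2(d[1],d[0]))%360),ctrl.sense()['t'])
E
```

```text
w6 [9.0, 27.5, 31.0, 44.0, 47.0, 67.0, 70.5]
w7 [9.0, 27.5, 31.0, 44.0, 47.0, 67.5, 70.5]
[ 0.41925984 -0.15676497] 0.1567741665725331 0.09960025813992547 33.375
```

```bash
python3 -c "
from rig import ctrl
print(ctrl.job_done())"
```

```text
the job is handed in; nothing more can be done
None
```

I pushed the lever to its stop on the green side, then closed the jaw on the specimen with the ratchet. The jaw front edge measures about 27.5–28 mm (28 mm is closed) and did not move under a final 23 N push on the handle. I handed the job in at about 33 s with the arm clear.

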